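# Show the goods a customer asked for, then ring for the clerk

## Robot

A 6-joint arm with a two-finger parallel gripper is mounted at the origin on the work surface. World frame = base frame: x ahead of the robot, y to its left, z up, the work surface at z = 0. Lengths are in m, angles in rad, forces in N, time in s.
With the tool pointing down it reaches from about 0.35 to 0.8 m from the base axis. Payload 7.3 kg.
Tool frame: the origin (TCP) lies between the finger pads; the fingertips stand 25 mm ahead of it and the grasp point (between the pads) lies 6 mm ahead of it (r.tip_extent is the distance from the TCP to the fingertips, in m); z points along the fingers, y is the direction in which the jaws open and shut (so a half turn about z gives the same grasp; the last joint's range is limited). The gripper opens to 85 mm and grips with 20 to 120 N. Pads are 22 mm wide; open, the fingers measure 114 mm over their backs; the gripper's body (76 mm by 85 mm) begins 54 mm behind the grasp point. The pads swing forward as they close: fully open they stand 13 mm farther back than shut.
Start: joints at [1.045, 0.342, 1.524, -0, 1.275, -0.146], TCP at [0.195, 0.488, 0.256] pointing down, gripper open.
Joint ranges: [-2.53, 2.53], [-0.77, 2.02], [0.04, 2.7], [-1, 4.14], [0.28, 2.66], [-3.11, 3.11]. Speed limits (rad/s): [2.57, 2.57, 3.14, 3.14, 3.14, 3.14].

## Interface

Orientations are given as a unit quaternion [x, y, z, w].
In Python, from workcell import r, command_gripper, optics gives the robot as it stands. The module is installed in compiled form; this text tells all that it offers. Calls block until the motion is done:
- r.reach(position, orientation): joint-space move of the TCP to a pose.
- r.move_straight(position, orientation=None, speed=0.15, max_force=None): straight line of the TCP; orientation=None keeps the orientation; speed is the mean speed in m/s. With max_force (N) it stops when the force on the tool has changed by that much, and returns True; else False.
- r.movej(angles): joint-space move.
- command_gripper(opening, force=None): finger opening in m; force is the grip in N (None keeps the last); returns when the fingers have stopped.
- r.hold(seconds).
- r.solve_ik(position, orientation): joint angles nearest the present ones, or None.
- r.read_state(): the state.
- optics.get_image(name): name is "side" or "top"; returns (picture, depth): 480x640x3 uint8, red, green, blue; 480x640 float32, m along the optical axis (not along the pixel's ray), 0 where there is no reading.
- optics.camera_model(name): a dict with "K" (3x3 intrinsics, pixels), "k1" (the pictures are not rectified: a ray, as slopes to the right and down, at radius r is drawn at 1 + k1 r^2 times it, then the intrinsics apply), "R" (3x3) and "t" (3): a world point X has camera coordinates R X + t. Camera axes: x right, y down, z forward; pixel columns grow to the right and rows downward; lengths in m; the calibration is good to about 2 mm. A picture is of the moment at which its call begins. camera_model takes no time and is no camera call.
A pose or a line that the arm cannot do raises r.PlanningError and nothing moves.
- r.finish_job(): hands the job in, once; it reports no verdict.
The state is a dict: "time_s": time; "joint_positions": joint angles; "dq": joint speeds; "tau": joint torques, N m; "eef_pos": TCP position; "eef_rot": TCP orientation; "contact_force": force on the tool from outside, world axes, zero at the start; "torque": the same for the moment, N m; "grip_width": finger opening in m.
Only numpy, scipy, OpenCV 4.12 (cv2) and the standard library are available. Lean on these libraries where they do the work, as an engineer would, in place of code of your own. Each camera call takes 0.05 s, during which the arm holds its last target. There are 200 camera calls.

## Task

On the stationery shop's counter, show the clerk what the customer wants: point down at the middle of the red stapler, holding the fingertips still 2 to 3 cm above it for two seconds without touching it, and then do the same over the tip of the blue glue bottle. Then press the orange call button all the way down and let go of it, so that it springs back up. Only point: do not touch or move any of the goods, do not lift anything, and do not bring the fingers down over any of the other goods (blue stapler, green glue bottle, tape dispenser, hole punch).

Things in the scene. Friction and masses are not known exactly. Their poses are not given: they have to be found in the camera images.
- stapler_red: The first thing to point at: stapler lying on its black base, 140 long (its own x, jaw at +x), 38 wide, 56 high, with a red top; loose; origin at the centre of its underside, z up. It stands on the counter in any of six places, in two rows, shuffled among the other goods, centres about 100 or more apart. Sizes here and below in mm.
- stapler_red_top (a point): Middle of the red stapler's top face, 56 above the counter; axes as the stapler's.
- glue_blue: The second thing to point at: blue glue bottle standing upright, 52 across, shoulder at 82 high, white nozzle cap, 122 high in all; a light loose thing that tips easily; origin at the centre of its underside, z up. It stands on the counter in any of six places, in two rows, shuffled among the other goods, centres about 100 or more apart.
- glue_blue_top (a point): Tip of the blue bottle's white nozzle, on its axis, 122 above the counter.
- call (a joint): The call button's travel in m: 0 is up (at rest), 0.006 is fully down. A spring pushes back, 5 N at full travel; it comes up by itself when let go.
- call_top (a point): Centre of the call button's top face: an orange button 40 across in a round white housing (56 across, 12 high) fixed to the counter, its top 22 above the counter when up, near the front middle (towards the robot). It is pressed straight down.
- stapler_blue: Not to be pointed at or touched: a stapler lying on its black base, 140 long (its own x, jaw at +x), 38 wide, 56 high, blue top; origin at the centre of its underside, z up.
- stapler_blue_top (a point): Middle of the blue stapler's top, 56 above the counter.
- glue_green: Not to be pointed at or touched: green glue bottle standing upright, 52 across, shoulder at 82 high, white nozzle cap, 122 high in all; a light loose thing that tips easily; origin at the centre of its underside, z up.
- glue_green_top (a point): Tip of the green bottle's nozzle, 122 above the counter.
- tape: Not to be pointed at or touched: black desk tape dispenser with a yellow roll, 130 long (its x), 56 wide, 70 high; origin at the centre of its underside, z up.
- tape_top (a point): Top of the tape roll, 70 above the counter.
- punch: Not to be pointed at or touched: grey and black two-hole punch, 85 (its x) by 110, about 62 high; origin at the centre of its underside, z up.
- punch_top (a point): Middle of the hole punch's black handle, 54 above the counter.
- pencil_pot: Leave alone: dark steel pot of pencils, 80 across, 170 high with the pencils, at the left; origin at the centre of its underside, z up.
- notes: Leave alone: stack of coloured note pads, 76 by 76 by 30, at the far side; origin at the centre of its underside, z up.

How it is judged:
By the outcome, as a careful person would: the job done as asked, in the order asked, and still so for the second after the job is handed in, with the robot touching nothing.
It also fails if it takes over 58 s, if anything falls off the work surface, if the arm or the gripper's body presses on something with over 40 N, if the wrist force passes 120 N, or if a joint passes its speed limit or range.

## Working session

There is one attempt and no reset: what is moved stays moved. The work goes in short steps, each a Python script; the robot and the scene stay as the last script left them, time stands still between calls to the robot, and variables do not carry over. Pictures are saved under pics/ and viewed, about 8 in all and at most 12, crops included, and the job is handed in when it is done.

```bash
mkdir -p pics
cat > h.py <<'E'
import numpy as np, cv2
from workcell import r, command_gripper, optics
def world(name,depth,u,v,z=None):
    m=optics.camera_model(name);K,R,t=np.array(m["K"]),np.array(m["R"]),np.array(m["t"])
    d=np.array([float(m["k1"]),0,0,0,0])
    p=cv2.undistortPoints(np.array([[[u,v]]],float),K,d)[0,0]
    ray=R.T@np.array([p[0],p[1],1.]);c=-R.T@t
    s=depth if z is None else (z-c[2])/ray[2]
    return c+s*ray
E
python3 - <<'E'
from h import *
for n in("top","side"):
    im,d=optics.get_image(n);cv2.imwrite(f"pics/{n}1.png",im[...,::-1]);np.save(f"{n}.npy",d)
    m=optics.camera_model(n);print(n,m, -np.array(m["R"]).T@m["t"])
s=r.read_state();print(s["time_s"],s["eef_rot"],s["grip_width"],r.tip_extent)
E
```

```text
top {'K': array([[506.36129683,   0.        , 320.51712536],
       [  0.        , 506.36129683, 239.13845953],
       [  0.        ,   0.        ,   1.        ]]), 'k1': -0.133399814252915, 'R': array([[ 0.02103775, -0.9996727 , -0.01455675],
       [-0.99429674, -0.01939755, -0.10487009],
       [ 0.1045534 ,  0.01667996, -0.99437939]]), 't': array([0.1023718 , 0.60231153, 1.21426717])} [0.46976695 0.09376773 1.27209691]
side {'K': array([[440.65336384,   0.        , 326.62467441],
       [  0.        , 440.65336384, 237.01098985],
       [  0.        ,   0.        ,   1.        ]]), 'k1': -0.06139461027783269, 'R': array([[ 0.97637666, -0.21591474,  0.00833335],
       [-0.13841952, -0.65462285, -0.74317492],
       [ 0.16591762,  0.72446515, -0.66904528]]), 't': array([-0.54424812,  0.24236035,  0.90212034])} [ 0.4152609  -0.61241132  0.7882109 ]
0.1 [ 1.88741530e-01  9.82026553e-01 -6.57886399e-04 -2.27837159e-04] 0.08525531751942818 0.025
```

View pics/top1.png

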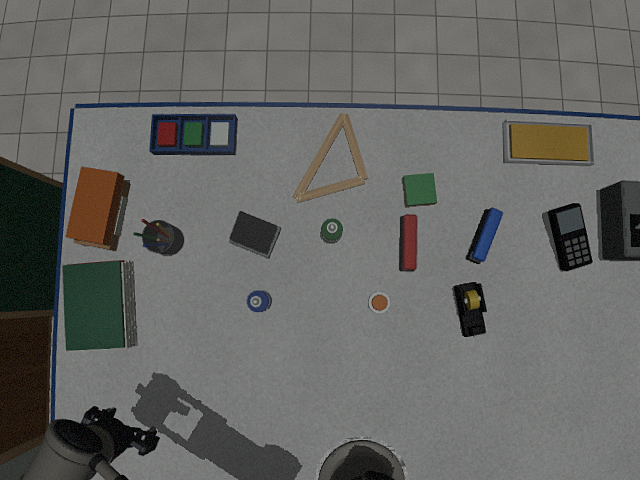

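View pics/side1.png

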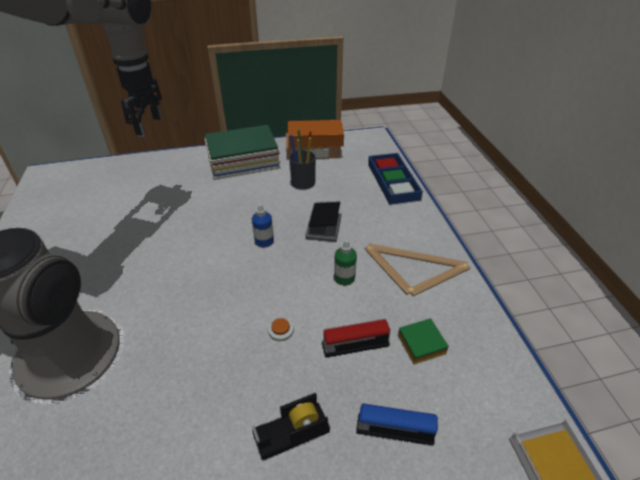

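Top view: red stapler around (408,243), blue bottle around (259,301), button around (379,302). The side view shows the same layout. I'll refine these with colour masks in both cameras and view one enlarged crop.

Run:
```python
from h import *
rois={"top":{"red":(390,205,430,280),"blue":(240,283,278,320),"call":(362,285,396,320)},
"side":{"red":(315,312,395,360),"blue":(245,200,280,250),"call":(262,310,300,345)}}
rng={"red":[((0,120,60),(8,255,255)),((172,120,60),(180,255,255))],"blue":[((105,120,40),(130,255,255))],"call":[((5,130,80),(22,255,255))]}
zz={"red":.056,"blue":.082,"call":.022}
for n in rois:
    im=cv2.imread(f"pics/{n}1.png");hsv=cv2.cvtColor(im,cv2.COLOR_BGR2HSV);D=np.load(n+".npy")
    for k,(a,b,c,e) in rois[n].items():
        m=sum(cv2.inRange(hsv,*q) for q in rng[k]);M=np.zeros_like(m);M[b:e,a:c]=m[b:e,a:c]
        v,u=np.nonzero(M);rect=cv2.minAreaRect(np.c_[u,v].astype(np.float32))
        P=np.array([world(n,D[j,i],i,j) for j,i in zip(v,u) if D[j,i]>0])
        top=P[P[:,2]>zz[k]-.008]
        print(n,k,len(u),np.round(rect[0],1),np.round(rect[1],1),round(rect[2],1),"ctr@z",world(n,0,*rect[0],z=zz[k]).round(4),"z pct",np.percentile(P[:,2],[5,50,95]).round(3),
          "top pts mid",((top.min(0)+top.max(0))/2).round(4) if len(top) else None, top.min(0).round(3),top.max(0).round(3))
        if k=="red":
            w=cv2.minAreaRect(top[:,:2].astype(np.float32)*1000);print("  world rect mm",w)
im=cv2.imread("pics/top1.png");s=cv2.imread("pics/side1.png")
z=lambda i,a,b,w:cv2.resize(i[b:b+w,a:a+w],(400,400),interpolation=cv2.INTER_CUBIC)
cv2.imwrite("pics/crops.png",np.hstack([z(im,239,281,40),z(s,242,200,50)]))
```

```text
top red 694 [409.5 242. ] [54. 13.] 90.0 ctr@z [ 0.5949 -0.1011  0.056 ] z pct [0.049 0.054 0.059] top pts mid [ 0.5958 -0.102   0.0547] [ 0.53  -0.118  0.048] [ 0.662 -0.086  0.061]
  world rect mm ((595.7674560546875, -102.01182556152344), (31.702484130859375, 132.15316772460938), 89.87191009521484)
top blue 208 [258. 301.] [20. 20.] 90.0 ctr@z [0.4461 0.2574 0.082 ] z pct [0.081 0.087 0.093] top pts mid [0.446  0.2579 0.0875] [0.422 0.235 0.076] [0.47  0.281 0.099]
top call 177 [379. 302.] [14. 14.] 90.0 ctr@z [ 0.4488 -0.0321  0.022 ] z pct [0.017 0.021 0.025] top pts mid [ 0.4488 -0.0322  0.0212] [ 0.432 -0.05   0.015] [ 0.466 -0.015  0.027]
side red 938 [356.5 331.5] [14.8 64.9] 80.1 ctr@z [ 0.5942 -0.1096  0.056 ] z pct [0.049 0.056 0.059] top pts mid [ 0.5944 -0.1064  0.0546] [ 0.529 -0.122  0.048] [ 0.66  -0.09   0.061]
  world rect mm ((594.4251098632812, -106.34557342529297), (131.8314208984375, 31.7819766998291), 0.10223158448934555)
side blue 319 [263.1 229.8] [32.2 18.2] 80.5 ctr@z [0.4444 0.2099 0.082 ] z pct [0.012 0.079 0.094] top pts mid [0.4446 0.2461 0.0855] [0.422 0.23  0.074] [0.467 0.262 0.097]
side call 206 [280. 326.] [14. 16.] 90.0 ctr@z [ 0.4472 -0.0383  0.022 ] z pct [0.02  0.022 0.025] top pts mid [ 0.4473 -0.0363  0.0209] [ 0.43  -0.055  0.015] [ 0.465 -0.018  0.027]
```

View pics/crops.png

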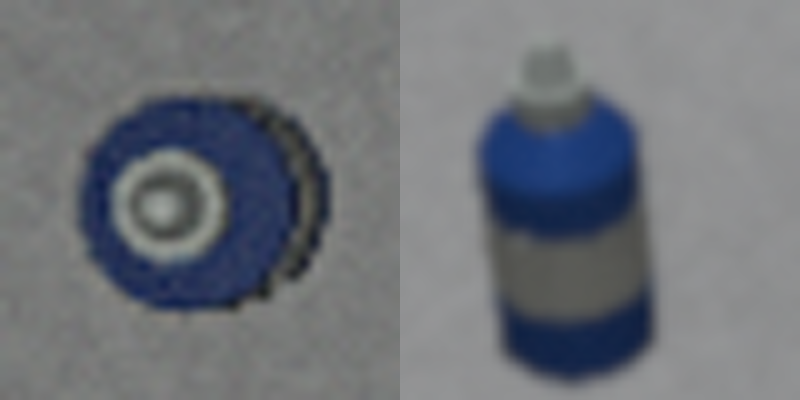

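Crop: the nozzle tip is at about (254.6,300.9) in the top view and (260.2,206.4) in the side view. The stapler and button positions agree between the cameras to within 4 mm in y, so I'll average them. Next I'll close the fingers, hover high over the stapler, and check the fingertips against the cameras.

Run:
```python
from h import *
print("tip",world("top",0,254.6,300.9,z=.122),world("side",0,260.2,206.4,z=.122))
Q=[0,1,0,0]
for p in[(.595,-.1035,.106),(.447,.254,.172),(.448,-.034,.04)]: print(r.solve_ik(p,Q))
s=r.read_state();p=np.array(s["eef_pos"])
command_gripper(0.0,20)
print("ext",r.tip_extent)
r.move_straight([p[0],p[1],.32],speed=.2)
r.reach([.595,-.1035,.30],Q)
r.move_straight([.595,-.1035,.156],speed=.15)
s=r.read_state();print(s["time_s"],s["eef_pos"],s["eef_rot"],s["grip_width"],s["contact_force"],r.tip_extent)
ims=[]
for n in("top","side"):
    im,d=optics.get_image(n);np.save(n+"2.npy",d);cv2.imwrite(f"pics/{n}2.png",im[...,::-1])
    m=optics.camera_model(n)
    def px(X): return cv2.projectPoints(np.array([X],float),cv2.Rodrigues(np.array(m["R"]))[0],np.array(m["t"]),np.array(m["K"]),np.array([float(m["k1"]),0,0,0]))[0].ravel()
    e=np.array(s["eef_pos"]);c=px(e-[0,0,.025]);print(n,"predicted tip px",c,"TCP px",px(e))
    a,b=int(c[0])-50,int(c[1])-50;print("crop origin",a,b)
    ims.append(cv2.resize(im[b:b+100,a:a+100,::-1],(400,400),interpolation=cv2.INTER_CUBIC))
cv2.imwrite("pics/c2.png",np.hstack(ims))
```

```text
tip [0.44689343 0.25964763 0.122     ] [0.4455447  0.25199738 0.122     ]
[-2.99069862e-01  6.31618630e-01  1.48546070e+00 -4.44089210e-16
  1.02451333e+00 -1.86986619e+00]
[ 3.67579292e-01  4.07714271e-01  1.67701474e+00 -4.44089210e-16
  1.05686365e+00 -1.20321703e+00]
[-2.46624717e-01  5.24946024e-01  1.97767997e+00 -4.44089210e-16
  6.38966658e-01 -1.81742104e+00]
ext 0.025
4.975 [ 0.59559502 -0.10359998  0.15700335] [-5.66977060e-05  9.99999532e-01 -2.80070662e-04  9.24615346e-04] -4.051412212077367e-05 [-0.24836638  0.22046874  1.43440318] 0.025
top predicted tip px [415.94469704 238.3803691 ] TCP px [417.881791   237.18288837]
crop origin 365 188
side predicted tip px [358.52628246 305.09126652] TCP px [359.29881501 296.54219755]
crop origin 308 255
```

View pics/c2.png

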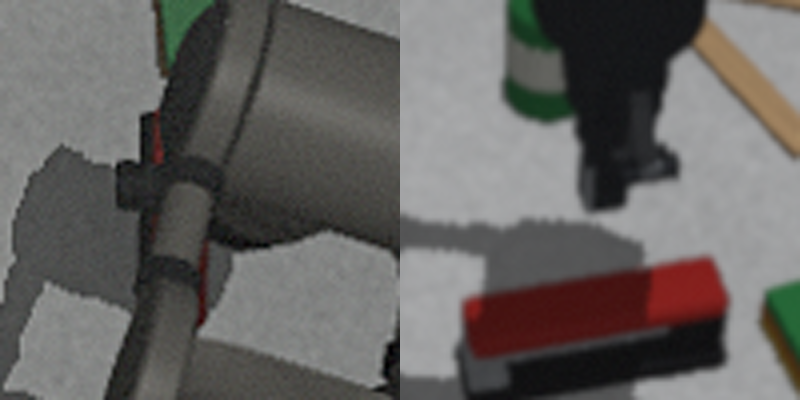

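Side crop: the near fingertip's bottom is at crop (603,210), against a predicted (602,200). There is also a second feature at about (655,180). I'll use depth to work out both heights.

Run:
```python
from h import *
D=np.load("side2.npy");o=(308,255)
for v in range(275,311,3):
    row=[]
    for u in range(350,380,3):
        d=D[v,u]; w=world("side",d,u,v)*1000 if d>0 else np.zeros(3)
        row.append("%d,%d,%d"%tuple(w))
    print(v,"  ".join(row))
im=cv2.imread("pics/side2.png");c=im[265:315,335:390]
cv2.imwrite("pics/c3.png",cv2.convertScaleAbs(cv2.resize(c,(660,600),interpolation=cv2.INTER_CUBIC),alpha=2.2,beta=20))
```

```text
275 576,-96,212  574,-120,238  579,-122,239  582,-128,244  584,-138,254  589,-140,255  594,-139,253  599,-141,254  612,-120,229  700,77,2
278 577,-95,203  574,-121,231  580,-121,230  582,-129,237  584,-139,248  589,-142,250  595,-139,246  599,-142,247  691,72,0  698,69,0
281 628,64,11  577,-113,214  580,-122,223  583,-130,231  583,-143,245  588,-144,245  595,-140,239  598,-145,243  688,62,0  694,58,2
284 629,65,0  577,-116,209  581,-120,213  583,-130,223  584,-142,236  588,-145,239  594,-144,236  600,-142,233  685,52,0  692,52,0
287 626,56,0  577,-117,203  582,-118,202  587,-120,203  593,-118,201  590,-143,229  593,-148,234  598,-148,232  682,43,0  689,41,1
290 624,48,-1  583,-98,172  583,-116,193  592,-108,181  596,-113,186  589,-146,225  592,-152,230  597,-152,229  606,-143,217  685,30,3
293 621,35,3  580,-110,178  583,-118,186  588,-119,186  584,-148,220  589,-148,219  591,-156,228  597,-156,226  601,-158,228  683,23,1
296 619,29,0  583,-101,159  581,-124,186  582,-140,203  582,-155,221  584,-161,227  590,-161,226  595,-161,225  600,-162,225  605,-162,223
299 616,18,2  583,-103,152  581,-127,181  581,-141,197  580,-160,219  584,-164,223  589,-163,221  595,-164,220  600,-164,219  678,6,0
302 614,11,0  583,-105,146  587,-112,153  591,-117,158  597,-115,154  647,1,4  655,1,1  661,0,2  669,0,0  675,-3,2
305 611,0,4  582,-109,143  586,-114,147  592,-115,147  597,-116,147  646,-5,1  652,-6,0  659,-6,0  666,-9,0  672,-10,1
308 610,-6,1  617,-7,1  623,-9,1  630,-10,1  636,-12,1  644,-12,0  650,-13,0  656,-16,1  663,-17,0  670,-19,2
```

View pics/c3.png

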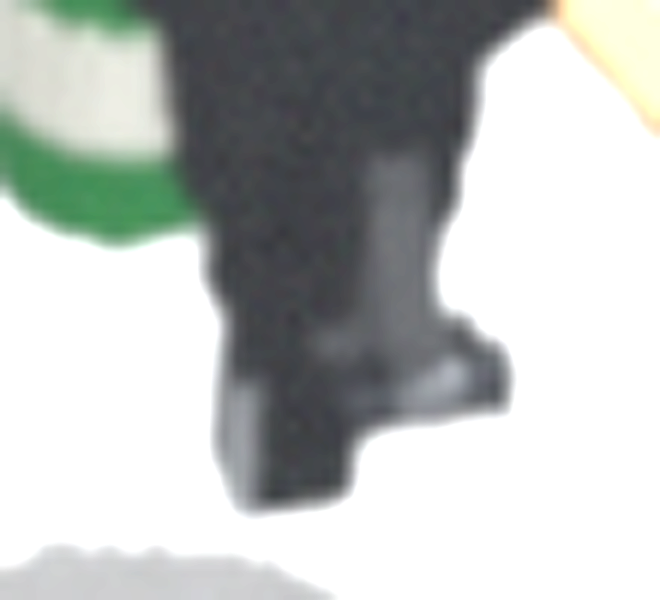

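Run:
```python
from h import *
c=world("side",0,300,300)
for nm,u,v in(("nearL",355.3,307),("farL",352.8,302),("nearR",363.2,305.3)):
    for z in(.128,.132,.136,.140,.144): print(nm,z,world("side",0,u,v,z=z).round(4))
D=np.load("side2.npy")
for v in range(300,309): print(v,[tuple((world("side",D[v,u],u,v)*1000).round().astype(int)) for u in (353,355,357,359,361,363)])
```

```text
nearL 0.128 [ 0.5894 -0.1037  0.128 ]
nearL 0.132 [ 0.5884 -0.1068  0.132 ]
nearL 0.136 [ 0.5873 -0.1099  0.136 ]
nearL 0.14 [ 0.5863 -0.1129  0.14  ]
nearL 0.144 [ 0.5852 -0.116   0.144 ]
farL 0.128 [ 0.5879 -0.0908  0.128 ]
farL 0.132 [ 0.5869 -0.094   0.132 ]
farL 0.136 [ 0.5858 -0.0971  0.136 ]
farL 0.14 [ 0.5848 -0.1003  0.14  ]
farL 0.144 [ 0.5837 -0.1034  0.144 ]
nearR 0.128 [ 0.6053 -0.1029  0.128 ]
nearR 0.132 [ 0.6042 -0.106   0.132 ]
nearR 0.136 [ 0.603  -0.1091  0.136 ]
nearR 0.14 [ 0.6019 -0.1121  0.14  ]
nearR 0.144 [ 0.6007 -0.1152  0.144 ]
300 [(np.int64(583), np.int64(-106), np.int64(153)), (np.int64(585), np.int64(-111), np.int64(158)), (np.int64(582), np.int64(-131), np.int64(183)), (np.int64(582), np.int64(-141), np.int64(194)), (np.int64(582), np.int64(-151), np.int64(206)), (np.int64(582), np.int64(-161), np.int64(218))]
301 [(np.int64(584), np.int64(-104), np.int64(147)), (np.int64(586), np.int64(-110), np.int64(154)), (np.int64(582), np.int64(-131), np.int64(180)), (np.int64(582), np.int64(-142), np.int64(193)), (np.int64(582), np.int64(-152), np.int64(204)), 
[... 1365 characters left out ...]
(np.int64(592), np.int64(-116), np.int64(145)), (np.int64(596), np.int64(-117), np.int64(146)), (np.int64(601), np.int64(-114), np.int64(141))]
307 [(np.int64(619), np.int64(-2), np.int64(-3)), (np.int64(587), np.int64(-109), np.int64(134)), (np.int64(588), np.int64(-117), np.int64(144)), (np.int64(593), np.int64(-115), np.int64(141)), (np.int64(635), np.int64(-10), np.int64(2)), (np.int64(640), np.int64(-10), np.int64(1))]
308 [(np.int64(617), np.int64(-8), np.int64(1)), (np.int64(621), np.int64(-9), np.int64(2)), (np.int64(626), np.int64(-10), np.int64(2)), (np.int64(630), np.int64(-11), np.int64(2)), (np.int64(635), np.int64(-11), np.int64(1)), (np.int64(639), np.int64(-14), np.int64(3))]
```

The depth and silhouette readings of the tip height differ by about 9 mm. Turning the wrist 90° shows the tips in profile to the side camera, which settles it without touching anything.

Run:
```python
from h import *
Q=[.5**.5,.5**.5,0,0]
r.reach([.595,-.1035,.156],Q)
s=r.read_state();e=np.array(s["eef_pos"]);print(s["time_s"],e,s["eef_rot"],s["joint_positions"])
im,d=optics.get_image("side");np.save("side3.npy",d);cv2.imwrite("pics/side3.png",im[...,::-1])
m=optics.camera_model("side")
for ext in(.016,.025,.034):
    X=np.array([e+[dx,-.011,-ext] for dx in(-.0065,0,.0065)])
    print(ext,cv2.projectPoints(X,cv2.Rodrigues(np.array(m["R"]))[0],np.array(m["t"]),np.array(m["K"]),np.array([float(m["k1"]),0,0,0]))[0].reshape(-1,2).round(1).tolist())
cv2.imwrite("pics/c4.png",cv2.convertScaleAbs(cv2.resize(im[265:325,325:395,::-1],(700,600),interpolation=cv2.INTER_CUBIC),alpha=2.2,beta=20))
for v in range(298,316,2): print(v,[tuple((world("side",d[v,u],u,v)*1000).round().astype(int).tolist()) for u in (352,355,358,361,364)])
```

```text
6.475 [ 0.59505205 -0.10351607  0.15616903] [7.06772866e-01 7.07440525e-01 6.09473143e-05 1.26516762e-04] [-2.99064911e-01  5.74452890e-01  1.43456188e+00 -1.14546485e-05
  1.13229721e+00 -3.00004262e-01]
0.016 [[356.7, 307.4], [360.1, 306.8], [363.4, 306.2]]
0.025 [[356.4, 310.4], [359.8, 309.8], [363.1, 309.3]]
0.034 [[356.2, 313.4], [359.5, 312.8], [362.8, 312.2]]
298 [(580, -108, 162), (585, -111, 164), (590, -112, 164), (595, -114, 165), (603, -111, 159)]
300 [(580, -108, 156), (586, -110, 157), (415, -612, 788), (596, -113, 158), (603, -110, 152)]
302 [(580, -109, 151), (586, -110, 151), (590, -115, 156), (596, -114, 153), (603, -110, 147)]
304 [(580, -110, 147), (586, -110, 145), (591, -113, 147), (597, -113, 146), (604, -110, 141)]
306 [(617, 1, -2), (587, -109, 138), (591, -114, 143), (597, -114, 141), (643, -8, 2)]
308 [(615, -6, -1), (621, -9, 2), (591, -115, 138), (598, -113, 134), (641, -13, 2)]
310 [(613, -14, 3), (620, -15, 2), (627, -15, 1), (633, -17, 1), (640, -19, 1)]
312 [(612, -18, 0), (618, -21, 3), (625, -20, 0), (632, -21, -1), (415, -612, 788)]
314 [(610, -25, 2), (617, -24, -1), (623, -27, 2), (630, -28, 1), (637, -29, 1)]
```

View pics/c4.png

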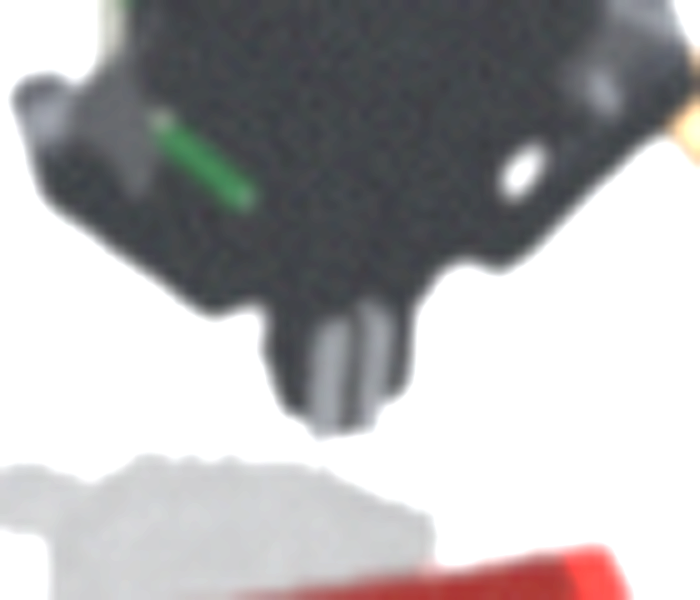

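In profile the tip is at about (358.5,308). The prediction for a 25 mm extent is (359.8,309.8), which agrees to about 3 mm. The shadow and stapler below look right, so I'll point at the stapler with a 23 mm nominal gap, then hover over the bottle and check.

Run:
```python
from h import *
Q=[.5**.5,.5**.5,0,0]
r.move_straight([.5955,-.1045,.104],Q,speed=.06)
r.hold(1.0);im,_=optics.get_image("side");r.hold(1.8)
s=r.read_state();print(s["time_s"],s["eef_pos"],s["contact_force"])
r.move_straight([.5955,-.1045,.30],speed=.2)
r.reach([.446,.2555,.30],Q)
r.move_straight([.446,.2555,.200],speed=.12);r.hold(.3)
s=r.read_state();e=np.array(s["eef_pos"]);print(s["time_s"],e)
a,_=optics.get_image("side");t,_=optics.get_image("top")
m=optics.camera_model("side")
print(cv2.projectPoints(np.array([e-[0,0,.025],[.446,.2555,.122]]),cv2.Rodrigues(np.array(m["R"]))[0],np.array(m["t"]),np.array(m["K"]),np.array([float(m["k1"]),0,0,0]))[0].reshape(-1,2).round(1).tolist())
z=lambda i,x,y,w:cv2.resize(i[y:y+w,x:x+w,::-1],(400,400),interpolation=cv2.INTER_CUBIC)
cv2.imwrite("pics/c5.png",cv2.convertScaleAbs(np.hstack([z(im,310,280,80),z(a,225,155,80)]),alpha=1.8,beta=10))
```

```text
10.3917 [ 0.59551497 -0.10449201  0.10403052] [-0.63646331  0.06771978 -0.67141799]
14.2583 [0.44615055 0.25559047 0.20043053]
[[258.2, 187.7], [260.2, 205.5]]
```

View pics/c5.png

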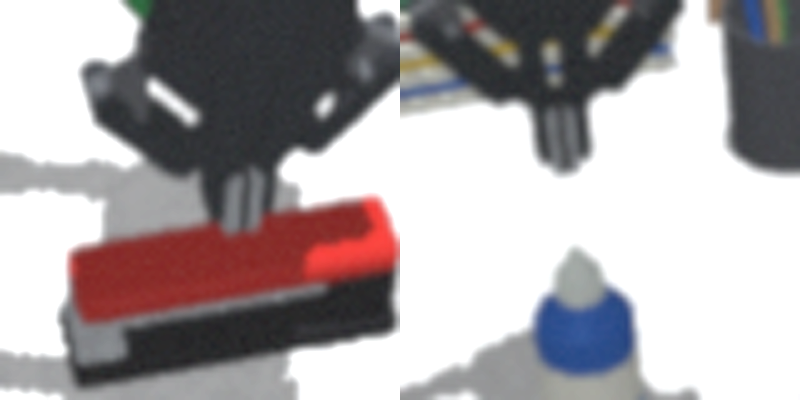

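Left crop: the fingers are over the middle of the stapler with a clear gap, and contact force is about 0. Right crop: the fingertip is at (257.5,188.9) and the nozzle at (259.5,204.5). Both are offset from prediction by the same ~1 px, so the fingers are aligned. I'll go on to the bottle and then the button.

Run:
```python
from h import *
Q=[.5**.5,.5**.5,0,0]
r.move_straight([.446,.2555,.170],Q,speed=.04)
r.hold(1.0);im,_=optics.get_image("side");r.hold(1.8)
s=r.read_state();print(s["time_s"],s["eef_pos"],s["contact_force"])
r.move_straight([.446,.2555,.28],speed=.15)
r.reach([.448,-.0343,.20],Q)
r.move_straight([.448,-.0343,.058],speed=.1);r.hold(.3)
f0=np.array(r.read_state()["contact_force"])
hit=r.move_straight([.448,-.0343,.036],speed=.02,max_force=14)
s=r.read_state();print(s["time_s"],hit,s["eef_pos"],np.array(s["contact_force"])-f0)
r.hold(.3);s=r.read_state();print(s["eef_pos"],np.array(s["contact_force"])-f0)
b,_=optics.get_image("side")
z=lambda i,x,y,w:cv2.resize(i[y:y+w,x:x+w,::-1],(400,400),interpolation=cv2.INTER_CUBIC)
cv2.imwrite("pics/c6.png",cv2.convertScaleAbs(np.hstack([z(im,225,155,80),z(b,240,285,80)]),alpha=1.8,beta=10))
```

```text
18.1083 [0.44599695 0.25549383 0.17000698] [0.22791    0.17930942 0.18097866]
22.8417 True [ 0.44801369 -0.03429311  0.04095938] [-2.46338522  1.100474    9.12234791]
[ 0.44803811 -0.03431855  0.04096446] [-2.61045083  1.090457    9.56462517]
```

View pics/c6.png

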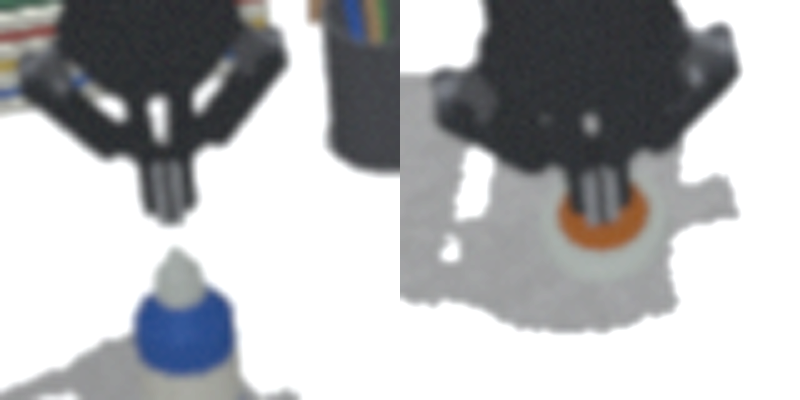

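Left crop: the fingers hold just above the nozzle without touching it. Right crop: the fingers press the button's centre. The tip stopped at z=0.016 with 9.6 N, more than the 5 N spring, so the button is bottomed. This contact also confirms the 25 mm tip extent. Next I'll let go and check.

Run:
```python
from h import *
r.move_straight([.448,-.0343,.20],speed=.1);r.hold(.5)
s=r.read_state();print(s["time_s"],s["eef_pos"],s["contact_force"])
im,d=optics.get_image("side");cv2.imwrite("pics/side9.png",im[...,::-1])
print("button z",np.median([world("side",d[v,u],u,v)[2] for v in range(323,330) for u in range(276,285)]))
```

```text
25.4333 [ 0.44797613 -0.03429544  0.19997696] [-0.77682299 -0.02271404  0.8668494 ]
button z 0.02262882639921715
```

View pics/side9.png

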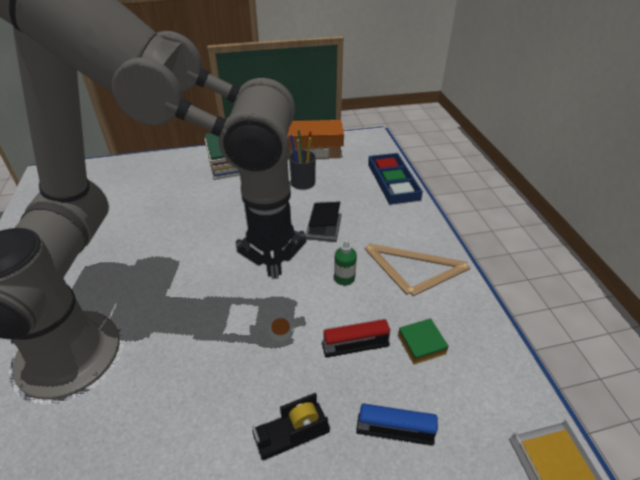

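The button is back up (z 22.6 mm, at (280,326)) and the visible goods have not moved. The blue bottle is hidden behind the gripper in this view. I'm handing the job in.

Run:
```python
from h import *
t,d=optics.get_image("top")
h=cv2.cvtColor(t[...,::-1].copy(),cv2.COLOR_BGR2HSV)[283:320,240:278];m=cv2.inRange(h,(105,120,40),(130,255,255))
v,u=np.nonzero(m);print(len(u),cv2.minAreaRect(np.c_[u+240,v+283].astype(np.float32)))
r.finish_job()
```

```text
210 ((258.0, 301.0), (20.0, 20.0), 90.0)
the job is handed in; nothing more can be done
```

The job is done in the order asked and handed in, at about 25.5 s of the 58 s allowed. No verdict was reported.

- **Red stapler:** I held the closed fingertips still for about 2.9 s, nominally 23 mm above the middle of its top.
- **Blue glue bottle:** I held them the same way for about 2.9 s, also nominally 23 mm above the nozzle tip. Both holds showed no contact force.
- **Call button:** I pressed it until the fingertips stopped at z = 16 mm with 9.6 N, above the 5 N spring force, so it was fully down. After release its top measured 22.6 mm, so it is back up.

**Final checks:** The blue bottle sits at the same pixels as at the start. In the last side picture the other goods look unmoved and the gripper is clear of everything.

**Disagreements:**
- The two cameras differed by 4 mm in y for the stapler and button, and by about 8 mm for the nozzle. I used averages, and close-up pictures showed the fingers lined up over the stapler and nozzle.
- An early picture put the fingertips about 9 mm higher than the stated 25 mm extent. A view with the wrist turned 90° agreed to about 3 mm. The button's stop then matched 25 mm.

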